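True up a slipped bat on a hand wheel with a dial gauge

TASK

The round wooden bat carrying the clay slab has slipped off centre on the turning wheel. Turn the wheel by its knob, never faster than half a turn a second, watching the dial gauge whose plunger rides on the bat's edge, stop it with the high spot at the plunger and let go of the knob, then gently push the edge in there, with a fingertip on either side of the plunger, until the bat is true again and the needle stands in the green. Leave the gauge itself, the cup, the trimming tool and the tape alone.

Things in the scene. Friction and masses are not known exactly. Their poses are not given: they have to be found in the camera images.
- truing_board: grey board 210 x 345 x 12 mm, fixed to the table; origin on the table top under the wheel's axis. Its own y axis points from the wheel's axis to the dial gauge, its z up. On it turns a dark ribbed wheel head, radius 94 mm, upper face 66 mm above the table; on the head lies the pale wooden bat, a disc of radius 60 mm reaching from 67 to 84 mm above the table, with a clay slab (90 mm across, top at 96 mm) on it
- wheel_axis (a point): point on the wheel's vertical axis, 110 mm above the table (the height at which to grip the knob)
- gauge_spot (a point): point on the board's y axis, 60 mm from the wheel's axis and 75 mm above the table: where the plunger's tip meets the bat's edge when the bat is true. The plunger is a bare rod 4 mm thick (ball tip 7 mm) along the board's y axis at that height; the gauge's barrel begins 115 mm from the wheel's axis, and nothing of the gauge stands higher than 90 mm above the table
- knob_grip (a point): centre of the dark wooden turning knob where it is gripped: upright, 17 mm thick, 70 to 125 mm above the table, standing on the wheel head 82 mm from the axis; the point is 110 mm up. The knob revolves freely on its pin, so it can be held without turning the hand while the wheel goes round
- dial_gauge: dial gauge on its dark block, on the board, not to be touched: a round white dial 75 mm across, face up, centre 174 mm from the wheel's axis along the board's y axis; origin as the board's
- dial (a joint): needle of the gauge, rad: 0 = pointing away from the wheel into the green sector (+-0.4 rad) = edge true here; clockwise seen from above is positive = edge stands out here; 0.5 rad for each mm. The plunger goes no further in than -0.6, where it rests clear of the bat while a low part of the edge is before it; otherwise the reading follows a cosine of the wheel's angle, highest (about 2.5) with the high spot at the plunger
- bat (a joint): how far the bat has slipped along its pin slots from true centre, m: 0 = true, about 0.005 at the start; the slots end at -0.002. The slots are hidden under the bat and turn with the wheel; their direction on it differs every time and only the gauge shows it. Pushed inward slowly at the high spot it slides with about 8 N (more if fast or to one side; across the slots it jams), and stays put
- wheel (a joint): turn of the wheel head, rad: 0 = knob on the side opposite the gauge; grows counter-clockwise seen from above; at most 2.6 either way. It starts at 2.0 to 2.5 and the high spot comes to the plunger somewhere between 0.15 and -1.7. It stays where it is left (friction about 1.5 N at the knob)
- clay_cup: grey clay cup 78 mm wide, 84 mm high, standing on the table beyond the board's side opposite the gauge; origin under its centre
- trim_tool: wooden-handled loop trimming tool 155 mm long lying on the table by the same side of the board; origin under its centre
- tape: roll of masking tape 104 mm across, 25 mm high, lying on the table beyond the long side of the board that is away from the robot; origin under its centre

How it is judged:
By the outcome, as a careful person would: the job done as asked, in the order asked, and still so for the second after the job is handed in, with the robot touching nothing.
It also fails if it takes over 67 s, if anything falls off the work surface, if the arm or the gripper's body presses on something with over 40 N, if the wrist force passes 120 N, or if a joint passes its speed limit or range.

ROBOT

A 6-joint arm with a two-finger parallel gripper is mounted at the origin on a cart in front of the work surface, level with it; the furniture and walls round the work are solid. World frame = base frame: x ahead of the robot, y to its left, z up, the work surface at z = 0. Lengths are in mm, angles in rad, forces in N, time in s.
With the tool pointing down it reaches from about 350 to 875 mm from the base axis. Payload 4.2 kg.
Tool frame: the origin (TCP) lies between the finger pads; the fingertips stand 17 mm ahead of it and the grasp point (between the pads) lies 2 mm behind it (nose_length is the distance from the TCP to the fingertips, in mm); z points along the fingers, y is the direction in which the jaws open and shut (so a half turn about z gives the same grasp; the last joint's range is limited). The gripper opens to 85 mm and grips with 20 to 120 N. Pads are 22 mm wide; open, the fingers measure 114 mm over their backs; the gripper's body (76 mm by 85 mm) begins 54 mm behind the grasp point. The pads swing forward as they close: fully open they stand 13 mm farther back than shut.
Start: joints at [-0.955, 0.385, 0.008, 0, -1.194, -0.259], TCP at [218.313, -585.61, 248.312] pointing down, gripper open.
Joint ranges: [-3.14, 3.14], [-1.21, 2.06], [-1.07, 1.41], [-3.16, 2.05], [-2.99, -0.16], [-3.1, 3.1]. Speed limits (rad/s): [2.79, 2.79, 3.14, 3.14, 3.14, 3.14].

INTERFACE

Orientations are given as a unit quaternion [x, y, z, w].
In Python, from bench import * gives the robot as it stands.
- The arm moves only by the tool jog_arm, never from a script. Its argument "increments" is a list of rows, each a list of 4 numbers: the shift along the tool's x, y, z in m, then the turn about the tool's z in degrees. A call has 1 to 10 rows; each row is the pose to reach, as a shift and turn from the pose measured when the call began, along the tool's axes at that moment; what a row does not reach only later rows make up. A row lasts 1/8 s, in which the tool goes at most 62.5 mm and 10.7 degrees, less where a joint would pass 70% of its speed; a pose out of reach is approached as far as the arm can. A call with a gripper value outside its range is refused whole. "hand" is the gripper's target within -1 to 1 (fully open at 1, half-way at 0, shut at -1), set as the call begins (left out, the last holds). The fingers move at their own pace and stop on an object; the grip force is fixed at half the most. Time passes only in rows, so rows that repeat a pose let the fingers close. It gives the time, the measured TCP pose, the force and the opening at its end, in the units of the state.
- read_state(): the state, without advancing time (a new reading comes with each control period).
- get_image(name): name is "scene" or "top" or "wrist"; returns the picture (420x560x3 uint8, red, green, blue); there is no depth.
- calibration(name): a dict with "fx", "fy", "cx", "cy" (pixels), "position" and "rotation" of the camera in the world; the wrist camera has in their place "hand_eye" (4x4, takes a point from camera to tool coordinates, whose origin is the TCP and whose axes are the flange's). Camera axes: x right, y up, looking along -z (the intrinsics and any distortion apply to the point x, -y, -z); pixel columns grow to the right and rows downward; lengths in mm; the calibration is good to about 2 mm. A picture is of the moment at which its call begins: read the wrist's pose just before it. calibration takes no time and is no camera call.
- job_done(): hands the job in, once; it reports no verdict.
The state is a dict: "clock": time; "joints": joint angles; "joint_vel": joint speeds; "joint_efforts": joint torques, N m; "position": TCP position; "ee_rot": TCP orientation; "contact_force": force on the tool from outside, world axes, zero at the start; "wrist_torque": the same for the moment, N m; "gripper_width": finger opening in mm.
Only numpy, scipy, OpenCV 4.12 (cv2) and the standard library are available. Lean on these libraries where they do the work, as an engineer would, in place of code of your own. Each camera call takes 0.05 s, during which the arm holds its last target.

## Working session

There is one attempt and no reset: what is moved stays moved. The work goes in short steps, Python scripts to look and compute and a tool call to move; the robot and the scene stay as the last step left them, time stands still between calls to the robot, and variables do not carry over. Pictures are saved under pics/ and viewed, and the job is handed in when it is done.

Besides the shell and the picture viewer there is one more tool, called after "Emit:" as name(argument=value, ...) on one line, values as JSON. jog_arm: Moves the arm, as the interface text tells. Its arguments: {"type":"object","properties":{"increments":{"type":"array"},"hand":{"type":"number"}},"required":["increments"]}

```bash
ls; mkdir -p pics
python3 - <<'E'
from bench import *
import cv2
s=read_state(); print(s)
for n in("scene","top","wrist"):
    im=get_image(n); cv2.imwrite(f"pics/{n}0.png",im[:,:,::-1]); print(n,calibration(n))
E
```

```text
pics
{'clock': 0.0, 'joints': array([-9.55399150e-01,  3.85550386e-01,  6.62973260e-03, -5.39059647e-04,
       -1.19401140e+00, -2.58583329e-01]), 'joint_vel': array([ 2.25303047e-04, -7.02056231e-05,  1.85548719e-04,  1.84692161e-03,
        1.17474718e-03, -4.99292574e-04]), 'joint_efforts': array([-7.44358076e-04, -3.92292917e+01,  1.88403243e+01,  4.18609723e+00,
       -4.57579663e-03, -1.70290252e-05]), 'position': array([ 218.13075881, -585.10775363,  247.22086185]), 'ee_rot': array([-1.77364043e-01,  9.84144701e-01,  1.07353855e-03, -2.24959712e-04]), 'contact_force': array([-0.42077132, -0.88802171, -0.05587347]), 'wrist_torque': array([ 0.01179376,  0.0070855 , -0.04159886]), 'gripper_width': 85.26496639456184}
scene {'fx': 438.8518276503601, 'fy': 438.8518276503601, 'cx': 279.1117379144636, 'cy': 214.4529512221497, 'position': array([ 57.02759188, 365.89438536, 869.53598928]), 'rotation': array([-0.1702616 ,  0.29453441,  0.82708829, -0.44742087])}
top {'fx': 463.85358772898707, 'fy': 463.85358772898707, 'cx': 289.2795256786303, 'cy': 219.79952444128813, 'position': array([515.85806121,  28.91261043, 967.76938836]), 'rotation': array([-0.02987004,  0.04056577,  0.71185979, -0.70051255])}
wrist {'fx': 315.75780250264154, 'fy': 315.75780250264154, 'cx': 279.8007634876022, 'cy': 211.59666306089827, 'hand_eye': array([[ 4.29985004e-05,  9.63253666e-01,  2.68593321e-01,
         6.70909182e+01],
       [ 9.99999959e-01,  3.43699178e-05, -2.83348252e-04,
        -4.91702896e-01],
       [-2.82167773e-04,  2.68593322e-01, -9.63253626e-01,
        -1.26654496e+02],
       [ 0.00000000e+00,  0.00000000e+00,  0.00000000e+00,
         1.00000000e+00]])}
```

View pics/top0.png

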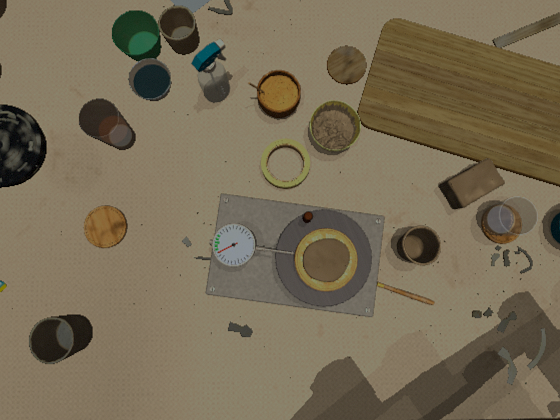

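View pics/scene0.png

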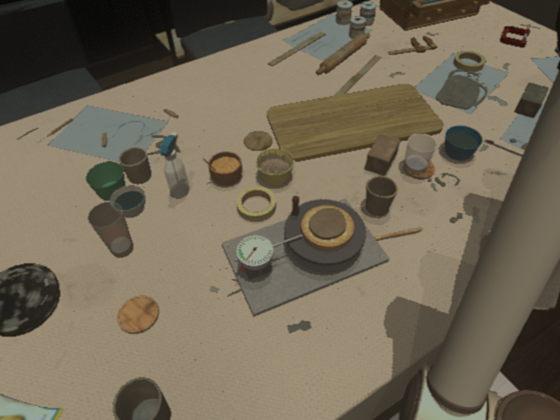

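```bash
cat > h.py <<'E'
import numpy as np, cv2
from scipy.spatial.transform import Rotation as R
from bench import *
def cam(n,s=None):
    c=calibration(n)
    if n=="wrist":
        H=np.array(c["hand_eye"]); Rt=R.from_quat(s["ee_rot"]).as_matrix()
        return c, s["position"]+Rt@H[:3,3], Rt@H[:3,:3]
    return c,np.array(c["position"]),R.from_quat(c["rotation"]).as_matrix()
def ray(n,px,z,s=None):
    c,p,M=cam(n,s); px=np.atleast_2d(px).astype(float)
    d=np.c_[(px[:,0]-c["cx"])/c["fx"],-(px[:,1]-c["cy"])/c["fy"],-np.ones(len(px))]@M.T
    return p+d*((z-p[2])/d[:,2])[:,None]
def proj(n,P,s=None):
    c,p,M=cam(n,s); q=(np.atleast_2d(P)-p)@M
    return np.c_[c["cx"]+c["fx"]*q[:,0]/-q[:,2], c["cy"]-c["fy"]*q[:,1]/-q[:,2]]
E
python3 - <<'E'
from h import *
for n in("top","scene"):
    print(n,calibration(n).keys())
im=cv2.imread("pics/top0.png"); c=im[180:330,190:400]; cv2.imwrite("pics/topc.png",cv2.resize(c,None,fx=3.8,fy=3.8,interpolation=cv2.INTER_CUBIC))
im=cv2.imread("pics/scene0.png"); c=im[180:310,215:400]; cv2.imwrite("pics/scc.png",cv2.resize(c,None,fx=4.3,fy=4.3,interpolation=cv2.INTER_CUBIC))
E
```

```text
top dict_keys(['fx', 'fy', 'cx', 'cy', 'position', 'rotation'])
scene dict_keys(['fx', 'fy', 'cx', 'cy', 'position', 'rotation'])
```

View pics/topc.png

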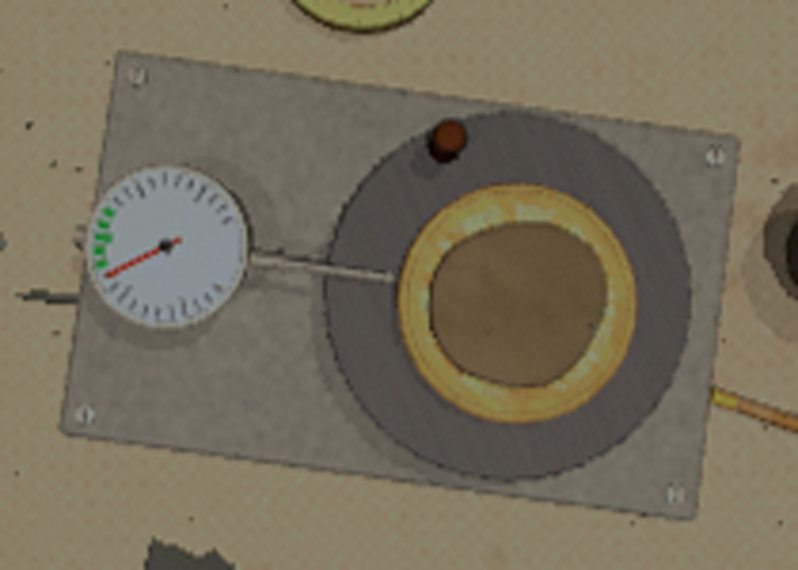

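View pics/scc.png

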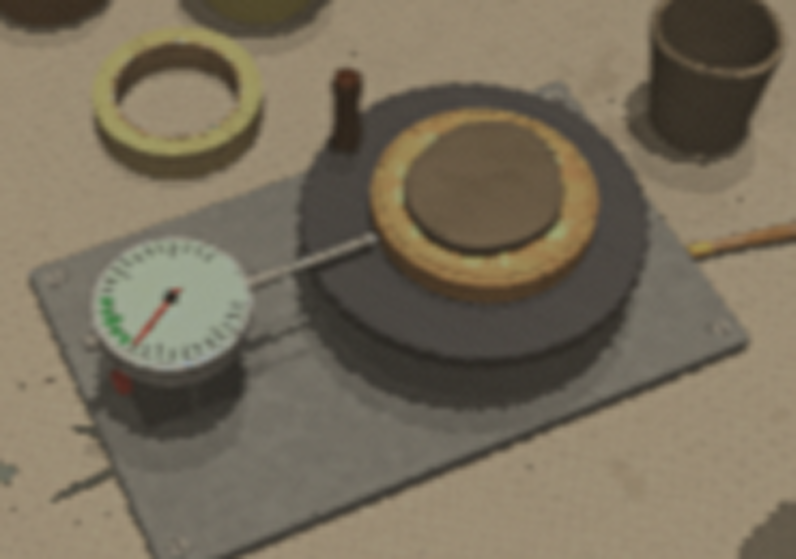

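View pics/wrist0.png

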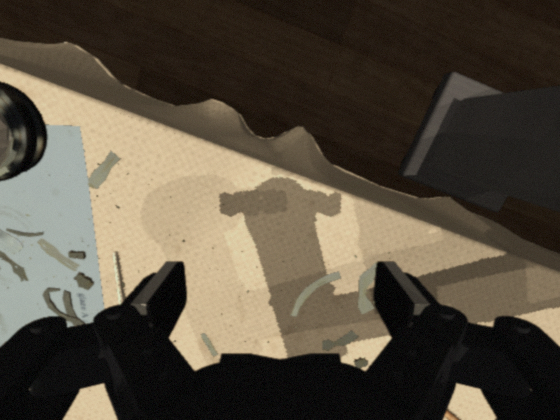

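```bash
cat > loc.py <<'E'
from h import *
from scipy.optimize import least_squares
def circ(P):
    x=least_squares(lambda v:np.hypot(P[:,0]-v[0],P[:,1]-v[1])-v[2],[*P[:,:2].mean(0),60],loss='soft_l1').x
    return x
im=cv2.imread("pics/top0.png"); o=np.array([190,180]); c=im[180:330,190:400]
hsv=cv2.cvtColor(c,cv2.COLOR_BGR2HSV)
# sample
for p in [(440,140),(360,220),(250,60),(520,300),(415,300),(170,210)]:
    q=(np.array(p)/3.8).astype(int); print(p,c[q[1],q[0]],hsv[q[1],q[0]])
# board corners from zoom (px): 
B=np.array([[118,52],[740,137],[693,520],[62,433]])/3.8+o
print(ray("top",B,12).round(1))
B2=np.array([[32,272],[160,559],[747,342],[560,85]])/4.3+[215,180]
print(ray("scene",B2,12).round(1))
E
python3 loc.py
```

```text
(440, 140) [ 8 30 67] [ 11 225  67]
(360, 220) [71 73 78] [ 9 23 78]
(250, 60) [104 128 138] [ 21  63 138]
(520, 300) [55 81 98] [ 18 112  98]
(415, 300) [ 70 125 139] [ 24 127 139]
(170, 210) [146 144 137] [ 97  16 146]
[[ 668.   154.5   12. ]
 [ 616.1 -184.9   12. ]
 [ 410.4 -152.    12. ]
 [ 462.4  184.9   12. ]]
[[ 665.2  155.4   12. ]
 [ 472.3  185.7   12. ]
 [ 408.9 -146.3   12. ]
 [ 611.7 -178.2   12. ]]
```

```bash
cat >> loc.py <<'E'
print('---')
def comp(m,seed):
    n,l=cv2.connectedComponents(m); return (l==l[seed[1],seed[0]]).astype(np.uint8)
def outer(m):
    k=max(cv2.findContours(m,cv2.RETR_EXTERNAL,cv2.CHAIN_APPROX_NONE)[0],key=cv2.contourArea)[:,0,:]; return k
bat=((hsv[:,:,1]>110)&(hsv[:,:,2]>85)).astype(np.uint8)
bat=cv2.morphologyEx(comp(bat,(109,79)),cv2.MORPH_CLOSE,np.ones((3,3)))
kb=outer(bat); print('bat',circ(ray("top",kb+o,84)))
w=((hsv[:,:,2]<90)).astype(np.uint8)|bat
w=comp(w,(94,57)); kw=outer(w)
P=ray("top",kw+o,66); print('wheel',circ(P))
# right-upper side only (no shadow)
v=P[:,:2]-circ(P)[:2]; 
d=(np.linalg.norm(ray("top",[[170/3.8+190,246/3.8+180]],88)))
print('dial',ray("top",[[168/3.8+190,246/3.8+180]],88),'scene',ray("scene",[[172/4.3+215,300/4.3+180]],88))
kn=((hsv[:,:,1]>180)&(hsv[:,:,2]<90)).astype(np.uint8); kk=np.argwhere(kn)[:,::-1]; print(len(kk),kk.mean(0)*3.8); 
print('knobtop',ray("top",[np.array([452,134])/3.8+o],125), ray("scene",[np.array([347,74])/4.3+[215,180]],125))
vis=cv2.resize(c,None,fx=3.8,fy=3.8)
for k,col in((kb,(0,255,0)),(kw,(0,0,255))): cv2.polylines(vis,[((k+.5)*3.8).astype(int)],True,col)
cv2.imwrite("pics/v.png",vis)
E
python3 loc.py
```

```text
(440, 140) [ 8 30 67] [ 11 225  67]
(360, 220) [71 73 78] [ 9 23 78]
(250, 60) [104 128 138] [ 21  63 138]
(520, 300) [55 81 98] [ 18 112  98]
(415, 300) [ 70 125 139] [ 24 127 139]
(170, 210) [146 144 137] [ 97  16 146]
[[ 668.   154.5   12. ]
 [ 616.1 -184.9   12. ]
 [ 410.4 -152.    12. ]
 [ 462.4  184.9   12. ]]
[[ 665.2  155.4   12. ]
 [ 472.3  185.7   12. ]
 [ 408.9 -146.3   12. ]
 [ 611.7 -178.2   12. ]]
---
bat [528.00111875 -53.24805525  58.90582346]
wheel [532.49247088 -49.10005229  93.66802066]
dial [[557.88493047 119.88321372  88.        ]] scene [[556.56365718 123.13950466  88.        ]]
72 [449.825      143.55555556]
knobtop [[607.80836216 -20.67363903 125.        ]] [[607.24248393 -17.70447833 125.        ]]
```

View pics/v.png

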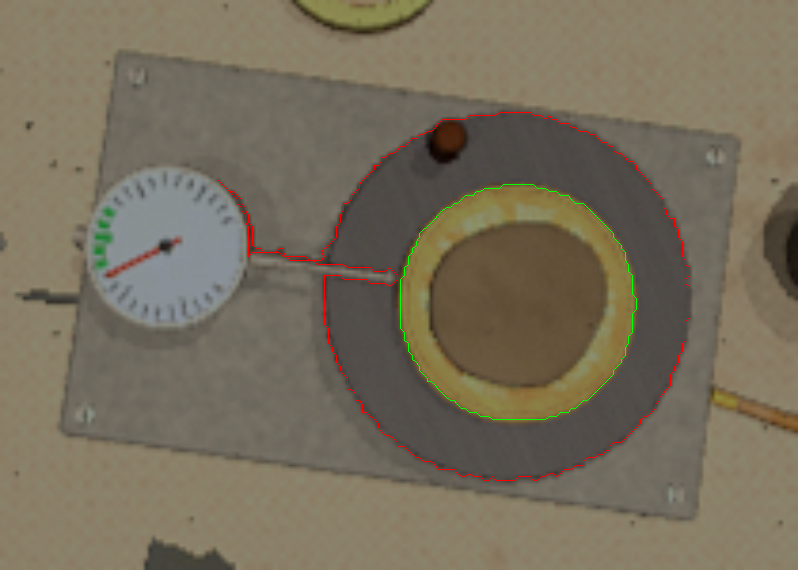

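Emit:
jog_arm(increments=[[-0.03, 0.021, 0, -6], [-0.075, 0.053, 0, -15], [-0.125, 0.088, 0, -25], [-0.175, 0.123, 0, -35], [-0.225, 0.158, 0, -45], [-0.275, 0.193, 0, -55], [-0.325, 0.228, 0, -65], [-0.375, 0.263, 0, -75], [-0.42, 0.295, 0, -84], [-0.45, 0.316, 0, -90]], hand=0)

```text
clock: 1.4
position: [530.4, -129.8, 247.6]
ee_rot: [0.823, -0.568, -0.001, -0.0]
contact_force: [-0.0, 0.2, 0.6]
gripper_width: 42.5
```

Emit:
jog_arm(increments=[[-0.008, -0.011, 0, -8], [-0.021, -0.031, 0.01, -18], [-0.034, -0.05, 0.025, -28], [-0.047, -0.069, 0.04, -38], [-0.06, -0.088, 0.055, -48], [-0.07, -0.103, 0.07, -58], [-0.076, -0.111, 0.085, -68], [-0.076, -0.111, 0.09, -78], [-0.076, -0.111, 0.09, -86], [-0.076, -0.111, 0.09, -91]])

```text
clock: 2.65
position: [606.9, -19.1, 157.2]
ee_rot: [0.982, 0.19, -0.001, -0.001]
contact_force: [1.2, 0.2, 0.4]
gripper_width: 42.8
```

Run:
```python
from h import *
s=read_state(); print(s["position"],s["ee_rot"],s["joints"].round(2))
w=get_image("wrist"); cv2.imwrite("pics/wrist1.png",w[:,:,::-1])
w=get_image("scene"); cv2.imwrite("pics/scene1.png",w[:,:,::-1])
```

```text
[606.94764369 -19.14586222 157.18479742] [ 9.81715595e-01  1.90348900e-01 -9.33277057e-04 -9.57412597e-04] [ 0.23  0.43 -0.16 -0.   -0.98  1.72]
```

View pics/wrist1.png

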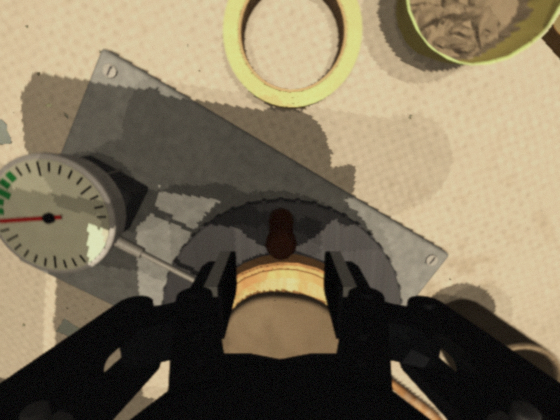

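View pics/scene1.png

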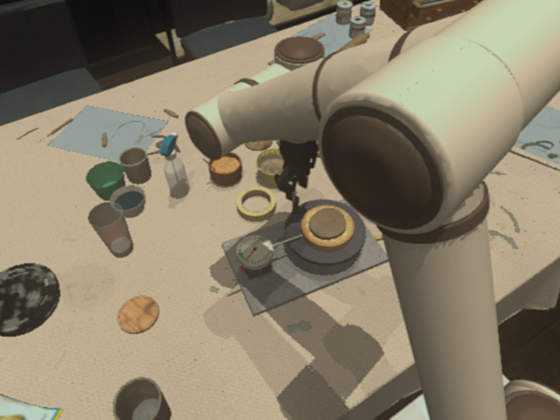

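Run:
```python
from h import *
s=read_state()
C=np.array([532,-49.5]);k=np.array([607.4,-19.2])
for z in(125,110,70): print(z,proj("wrist",[[*k,z]],s))
for px in [(281,217)]: print(ray("wrist",[px],125,s))
print(proj("wrist",[[*C,96],[557,121.5,88]],s))
im=cv2.imread("pics/wrist1.png");cv2.imwrite("pics/w1c.png",cv2.resize(im[180:300,200:360],None,fx=5,fy=5))
```

```text
125 [[279.3626549  254.56527647]]
110 [[279.45930762 244.34497064]]
70 [[279.65629397 223.51512977]]
[[627.52192627 -12.10431967 125.        ]]
[[279.83861719 345.18147214]
 [ 50.86334232 224.00973675]]
```

View pics/w1c.png

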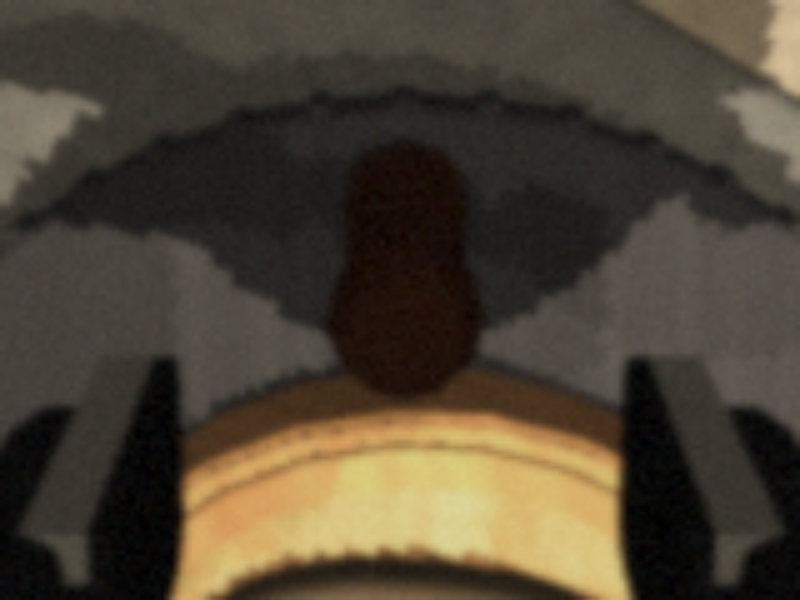

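Emit:
jog_arm(increments=[[0.001, 0, 0.012, 0], [0.0015, 0, 0.028, 0], [0.0015, 0, 0.042, 0], [0.0015, 0, 0.049, 0], [0.0015, 0, 0.049, 0]])

```text
clock: 3.38
position: [608.0, -18.7, 107.5]
ee_rot: [0.982, 0.189, -0.002, -0.001]
contact_force: [-0.2, 0.0, 1.1]
gripper_width: 42.8
```

Emit:
jog_arm(increments=[[0, 0, 0, 0], [0, 0, 0, 0], [0, 0, 0, 0], [0, 0, 0, 0], [0, 0, 0, 0], [0, 0, 0, 0]], hand=-1)

```text
clock: 4.12
position: [608.4, -18.7, 108.1]
ee_rot: [0.982, 0.189, -0.001, -0.001]
contact_force: [-0.2, -0.4, 4.4]
gripper_width: 15.5
```

```bash
cat > look.py <<'E'
import sys
from h import *
s=read_state(); print(s["position"].round(1),s["ee_rot"].round(4),s["joints"].round(2),s["contact_force"].round(1),s["gripper_width"],s["clock"])
t=sys.argv[1]
D=[556.9,121.8,88]
o=[]
for n in sys.argv[2:]:
    s=read_state(); im=get_image(n)[:,:,::-1].copy(); cv2.imwrite(f"pics/{n}_{t}.png",im)
    p=proj(n,[D],s)[0]; r=40 if n!="wrist" else 75
    x,y=p.astype(int); 
    c=im[max(y-r,0):y+r,max(x-r,0):x+r]
    if c.size: o.append(cv2.resize(c,(390,390),interpolation=cv2.INTER_CUBIC))
cv2.imwrite(f"pics/dial_{t}.png",np.hstack(o))
E
python3 look.py 2 scene top
```

```text
[608.4 -18.7 108.1] [ 9.820e-01  1.888e-01 -1.100e-03 -7.000e-04] [ 0.23  0.49 -0.21 -0.   -0.88  1.72] [-0.2 -0.4  4.4] 15.506034989581957 4.125
```

View pics/dial_2.png

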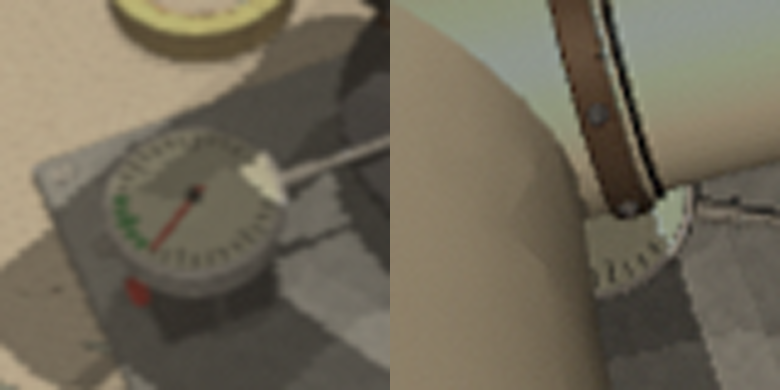

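View pics/top_2.png

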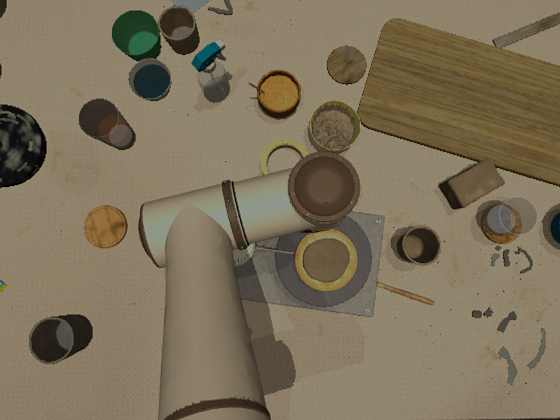

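```bash
cat > plan.py <<'E'
import sys
from h import *
C=np.array([532.,-49.5]); Rr=82.2
def plan(d,n,C=C,Rr=Rr):
    s=read_state(); M=R.from_quat(s["ee_rot"]).as_matrix(); p=s["position"][:2]; v=p-C
    f0=np.arctan2(v[1],v[0]); print("knob ang",np.degrees(f0),"r",np.hypot(*v))
    t=np.arange(1,n+1)/(n-1.); t=np.clip(t,0,1); t=.5*t+.5*t*t*(3-2*t)
    rows=[]
    for u in t:
        f=f0-d*u; q=C+Rr*np.array([np.cos(f),np.sin(f)]); w=np.array([*(q-p),108-s["position"][2]])
        a=M.T@w/1000
        rows.append([round(float(a[0]),4),round(float(a[1]),4),round(float(a[2]),4),round(float(np.degrees(d*u)),1)])
    print(rows)
def needle(D=(556.9,121.8,88.),yaw=-8.55):
    im=get_image("scene")[:,:,::-1].copy()
    yy,xx=np.mgrid[0:420,0:560]
    W=ray("scene",np.c_[xx.ravel(),yy.ravel()],D[2])[:,:2]-np.array(D[:2])
    ok=np.hypot(*W.T)<33
    b=im.reshape(-1,3).astype(float)
    red=np.clip(b[:,2]-np.maximum(b[:,1],b[:,0]),0,None)
    red[red<15]=0
    red*=ok
    i=red>0
    if i.sum()<4: return None,im
    # direction of needle: weighted line fit, tail short so use mean
    m=(W*red[:,None]).sum(0)/red.sum()
    X=W[i]; r_=red[i]; Cc=((X-m)*r_[:,None]).T@(X-m); e=np.linalg.eigh(Cc)[1][:,1]
    if e@m<0: e=-e
    a=np.degrees(np.arctan2(*e[::-1])); 
    val=-np.radians((a-(90+yaw)+180)%360-180)
    return val,im
if __name__=="__main__":
    v,im=needle(); s=read_state(); v_=s["position"][:2]-C
    k=np.degrees(np.arctan2(v_[1],v_[0])); wh=np.radians((k+8.55+90+180)%360-180)
    print("clock",s["clock"],"needle",v,"wheel",wh,"F",s["contact_force"].round(1),"pos",s["position"].round(1),"j6",s["joints"][5])
    import time; cv2.imwrite(f"pics/sc_{int(s['clock']*1000)}.png",im)
    open("log.txt","a").write(f"{wh} {v}\n")
    if len(sys.argv)>1: plan(float(sys.argv[1]),int(sys.argv[2]))
E
python3 plan.py 0.6 10
```

```text
clock 4.275 needle -0.6093162894366302 wheel 2.103946932247985 F [-0.2 -0.1  5.8] pos [608.4 -18.7 108.1] j6 1.717755273260302
knob ang 21.997279537306536 r 82.35121802826967
[[-0.0002, 0.0036, 0.0001, 2.5], [-0.0006, 0.0086, 0.0001, 6.0], [-0.0014, 0.0145, 0.0001, 10.2], [-0.0028, 0.021, 0.0, 14.8], [-0.0048, 0.0276, 0.0, 19.6], [-0.0072, 0.0337, 0.0, 24.2], [-0.0099, 0.0391, 0.0, 28.4], [-0.0124, 0.0435, 0.0, 31.9], [-0.0143, 0.0465, 0.0, 34.4], [-0.0143, 0.0465, 0.0, 34.4]]
```

Emit:
jog_arm(increments=[[-0.0002, 0.0036, 0, 2.5], [-0.0006, 0.0086, 0, 6], [-0.0014, 0.0145, 0, 10.2], [-0.0028, 0.021, 0, 14.8], [-0.0048, 0.0276, 0, 19.6], [-0.0072, 0.0337, 0, 24.2], [-0.0099, 0.0391, 0, 28.4], [-0.0124, 0.0435, 0, 31.9], [-0.0143, 0.0465, 0, 34.4], [-0.0143, 0.0465, 0, 34.4]])

```text
clock: 5.52
position: [612.4, -67.2, 108.1]
ee_rot: [0.994, -0.11, -0.001, -0.0]
contact_force: [0.2, -0.5, 3.4]
gripper_width: 15.5
```

```bash
python3 plan.py 0.6 9
```

```text
clock 5.575 needle -0.6128587291653057 wheel 1.5042039721505371 F [-0.9 -0.1  3.2] pos [612.4 -67.1 108.1] j6 1.1995159586107662
knob ang -12.365460868960215 r 82.33528728401564
[[-0.0002, 0.0041, 0.0001, 2.9], [-0.0007, 0.01, 0.0001, 7.0], [-0.0018, 0.0169, 0.0001, 11.9], [-0.0037, 0.0243, 0.0001, 17.2], [-0.0063, 0.0315, 0.0001, 22.5], [-0.0092, 0.0379, 0.0001, 27.4], [-0.0121, 0.043, 0.0001, 31.5], [-0.0143, 0.0465, 0.0001, 34.4], [-0.0143, 0.0465, 0.0001, 34.4]]
```

Emit:
jog_arm(increments=[[-0.0002, 0.0041, 0, 2.9], [-0.0007, 0.01, 0, 7], [-0.0018, 0.0169, 0, 11.9], [-0.0037, 0.0243, 0, 17.2], [-0.0063, 0.0315, 0, 22.5], [-0.0092, 0.0379, 0, 27.4], [-0.0121, 0.043, 0, 31.5], [-0.0143, 0.0465, 0, 34.4], [-0.0143, 0.0465, 0, 34.4]])

```text
clock: 6.7
position: [588.0, -108.9, 108.1]
ee_rot: [0.917, -0.398, -0.002, -0.0]
contact_force: [-1.3, 3.0, 4.1]
gripper_width: 15.7
```

```bash
python3 plan.py 0.5 8
```

```text
clock 6.75 needle 0.9019887403603205 wheel 0.9050964163466888 F [-2.2  2.6  4.9] pos [ 588.  -108.9  108.1] j6 0.6668779919549022
knob ang -46.69179529091916 r 81.64500633288381
[[0.0005, 0.0041, 0.0001, 2.8], [-0.0, 0.0099, 0.0001, 6.9], [-0.0011, 0.0168, 0.0001, 11.8], [-0.0029, 0.0239, 0.0001, 16.9], [-0.0052, 0.0304, 0.0001, 21.7], [-0.0075, 0.0358, 0.0002, 25.8], [-0.0093, 0.0394, 0.0002, 28.6], [-0.0093, 0.0394, 0.0002, 28.6]]
```

Emit:
jog_arm(increments=[[0.0003, 0.0041, 0, 2.8], [0, 0.0099, 0, 6.9], [-0.0011, 0.0168, 0, 11.8], [-0.0029, 0.0239, 0, 16.9], [-0.0052, 0.0304, 0, 21.7], [-0.0075, 0.0358, 0, 25.8], [-0.0093, 0.0394, 0, 28.6], [-0.0093, 0.0394, 0, 28.6]])

```text
clock: 7.75
position: [552.9, -127.5, 108.1]
ee_rot: [0.791, -0.612, -0.002, -0.001]
contact_force: [-1.2, 7.9, 4.0]
gripper_width: 15.7
```

```bash
python3 plan.py 0.4 7
```

```text
clock 7.8 needle 1.9590966701706822 wheel 0.41106046078048875 F [-1.1  8.3  5.4] pos [ 552.9 -127.5  108.1] j6 0.2000696585120241
knob ang -74.99797047257509 r 80.73899988451313
[[0.0014, 0.0039, 0.0001, 2.8], [0.001, 0.0097, 0.0001, 6.8], [-0.0, 0.0163, 0.0001, 11.5], [-0.0016, 0.0228, 0.0001, 16.1], [-0.0033, 0.0284, 0.0001, 20.2], [-0.0048, 0.032, 0.0001, 22.9], [-0.0048, 0.032, 0.0001, 22.9]]
```

Emit:
jog_arm(increments=[[0, 0.0039, 0, 2.8], [-0.0004, 0.0097, 0, 6.8], [-0.0015, 0.0163, 0, 11.5], [-0.003, 0.0228, 0, 16.1], [-0.0048, 0.0284, 0, 20.2], [-0.0062, 0.032, 0, 22.9], [-0.0062, 0.032, 0, 22.9]])

```text
clock: 8.68
position: [521.5, -128.5, 108.1]
ee_rot: [-0.654, 0.756, 0.002, 0.001]
contact_force: [0.6, 6.5, 1.8]
gripper_width: 15.0
```

```bash
sed -i 's/532.,-49.5/532.,-48.3/;s/82.2/82.0/' plan.py; python3 plan.py 0.35 7
```

```text
clock 8.725 needle 2.43101795225513 wheel 0.01883769982315612 F [1.1 5.  2.6] pos [ 521.5 -128.5  108.1] j6 -0.19808054285875398
knob ang -97.47067930439881 r 80.91305177062632
[[0.0011, 0.0034, 0.0001, 2.4], [0.0008, 0.0085, 0.0001, 5.9], [0.0, 0.0143, 0.0001, 10.0], [-0.0011, 0.02, 0.0001, 14.1], [-0.0024, 0.0249, 0.0001, 17.6], [-0.0035, 0.0282, 0.0001, 20.1], [-0.0035, 0.0282, 0.0001, 20.1]]
```

Emit:
jog_arm(increments=[[0, 0.0034, 0, 2.4], [-0.0004, 0.0085, 0, 5.9], [-0.001, 0.0143, 0, 10], [-0.0022, 0.02, 0, 14.1], [-0.0035, 0.0249, 0, 17.6], [-0.0046, 0.0282, 0, 20.1], [-0.0046, 0.0282, 0, 20.1]])

```text
clock: 9.6
position: [495.4, -119.5, 108.1]
ee_rot: [-0.513, 0.858, 0.001, 0.002]
contact_force: [3.1, 3.0, 0.2]
gripper_width: 15.3
```

```bash
python3 plan.py 0.35 7; cat log.txt
```

```text
clock 9.65 needle 2.5246726514057967 wheel -0.3256801234228939 F [3.  3.7 0.4] pos [ 495.4 -119.5  108.1] j6 -0.5682501923968507
knob ang -117.21009654343155 r 80.01637675270483
[[0.002, 0.0034, 0.0001, 2.4], [0.0017, 0.0085, 0.0001, 5.9], [0.001, 0.0143, 0.0001, 10.0], [-0.0001, 0.02, 0.0001, 14.1], [-0.0014, 0.0249, 0.0001, 17.6], [-0.0025, 0.0282, 0.0001, 20.1], [-0.0025, 0.0282, 0.0001, 20.1]]
2.103946932247985 -0.6093162894366302
1.5042039721505371 -0.6128587291653057
0.9050964163466888 0.9019887403603205
0.41106046078048875 1.9590966701706822
0.01883769982315612 2.43101795225513
-0.3256801234228939 2.5246726514057967
```

Emit:
jog_arm(increments=[[0, 0.0034, 0, 2.4], [-0.0003, 0.0085, 0, 5.9], [-0.001, 0.0143, 0, 10], [-0.0021, 0.02, 0, 14.1], [-0.0034, 0.0249, 0, 17.6], [-0.0045, 0.0282, 0, 20.1], [-0.0045, 0.0282, 0, 20.1]])

```text
clock: 10.52
position: [473.7, -101.9, 108.1]
ee_rot: [-0.356, 0.934, 0.002, 0.003]
contact_force: [4.3, 3.7, -0.7]
gripper_width: 15.4
```

```bash
python3 plan.py -0.4 7
python3 - <<'E'
import numpy as np
from scipy.optimize import curve_fit
d=np.loadtxt("log.txt")[2:]
p,c=curve_fit(lambda t,A,t0:A*np.cos(t-t0),d[:,0],d[:,1],[2.5,-.3]);print(p,np.sqrt(np.diag(c)),d[:,1]-p[0]*np.cos(d[:,0]-p[1]))
p,c=curve_fit(lambda t,A,t0,b:A*np.cos(t-t0)+b,d[:,0],d[:,1],[2.5,-.3,0]);print(p)
E
```

```text
clock 10.575 needle 2.2828244052193676 wheel -0.678653655222905 F [ 4.   3.7 -1.5] pos [ 473.7 -101.9  108.1] j6 -0.9588298324300829
knob ang -137.43399019539896 r 79.16841056339523
[[0.0027, -0.004, 0.0001, -2.8], [0.0021, -0.0097, 0.0001, -6.8], [0.001, -0.0163, 0.0001, -11.5], [-0.0007, -0.0228, 0.0001, -16.1], [-0.0026, -0.0282, 0.0001, -20.2], [-0.0041, -0.0319, 0.0001, -22.9], [-0.0041, -0.0319, 0.0001, -22.9]]
[ 2.51786679 -0.28222454] [0.02176771 0.01315992] [-0.04006024  0.02247733  0.02639968  0.00918284 -0.03977095]
[ 2.73622197 -0.24903636 -0.20472134]
```

Run:
```python
import numpy as np
from scipy.optimize import least_squares,curve_fit
P=np.array([(608.4,-18.7),(612.4,-67.1),(588,-108.9),(552.9,-127.5),(521.5,-128.5),(495.4,-119.5),(473.7,-101.9)])
f=lambda v:np.hypot(P[:,0]-v[0],P[:,1]-v[1])-v[2]
for r in (None,82):
    if r: s=least_squares(lambda v:f([*v,r]),[532,-49]); x=[*s.x,r]
    else: s=least_squares(f,[532,-49,82]); x=s.x
    print(x,s.fun.round(2))
    a=np.degrees(np.arctan2(P[:,1]-x[1],P[:,0]-x[0])); w=np.radians(a+98.55); print(w.round(3))
    n=np.loadtxt("log.txt")[2:,1]; print(curve_fit(lambda t,A,t0:A*np.cos(t-t0),w[2:],n,[2.5,-.3])[0])
```

```text
[534.28667016 -49.40248734  80.17261308] [ 0.05 -0.08 -0.02  0.11 -0.05 -0.01 -0.01]
[ 2.113  1.497  0.884  0.383 -0.011 -0.357 -0.708]
[ 2.51777156 -0.3067093 ]
[np.float64(533.1338167042842), np.float64(-47.321757176610085), 82] [-1.48 -0.3   0.48  0.58  0.01 -0.55 -1.31]
[ 2.083  1.475  0.877  0.391  0.007 -0.332 -0.679]
[ 2.51260595 -0.3035375 ]
```

```bash
sed -i 's/532.,-48.3/534.3,-49.4/;s/Rr=82.0/Rr=80.2/' plan.py; python3 -c "
from plan import *
plan(-0.402,8)"
```

```text
knob ang -139.12549004178368 r 80.15320078252002
[[0.0, -0.0032, 0.0001, -2.3], [-0.0002, -0.0078, 0.0001, -5.6], [-0.0008, -0.0132, 0.0001, -9.5], [-0.0019, -0.0188, 0.0001, -13.6], [-0.0033, -0.0241, 0.0001, -17.5], [-0.0047, -0.0285, 0.0001, -20.7], [-0.0059, -0.0315, 0.0001, -23.0], [-0.0059, -0.0315, 0.0001, -23.0]]
```

Emit:
jog_arm(increments=[[0, -0.0032, 0, -2.3], [-0.0002, -0.0078, 0, -5.6], [-0.0008, -0.0132, 0, -9.5], [-0.0019, -0.0188, 0, -13.6], [-0.0033, -0.0241, 0, -17.5], [-0.0047, -0.0285, 0, -20.7], [-0.0059, -0.0315, 0, -23], [-0.0059, -0.0315, 0, -23], [-0.0059, -0.0315, 0, -23]])

```text
clock: 11.7
position: [499.0, -121.3, 108.1]
ee_rot: [-0.535, 0.845, 0.001, 0.003]
contact_force: [1.5, 5.5, 1.7]
gripper_width: 15.4
```

```bash
python3 plan.py
```

```text
clock 11.75 needle 2.53502841246931 wheel -0.30753859405948264 F [1.1 4.  2.7] pos [ 499.  -121.3  108.1] j6 -0.510812063418076
```

Emit:
jog_arm(increments=[[0, 0, 0, 0], [0, 0, 0, 0], [0, 0, 0, 0], [0, 0, 0, 0], [0, 0, 0, 0]], hand=0)

```text
clock: 12.38
position: [498.8, -121.4, 108.0]
ee_rot: [-0.535, 0.845, 0.001, 0.003]
contact_force: [0.2, 0.4, -0.5]
gripper_width: 42.8
```

Emit:
jog_arm(increments=[[0, 0, -0.01, 0], [0, 0, -0.03, 0], [0, 0, -0.05, 0], [0, 0, -0.065, 0], [0, 0, -0.07, 0], [0, 0, -0.07, 0]])

```text
clock: 13.12
position: [498.5, -121.7, 178.2]
ee_rot: [-0.535, 0.845, 0.001, 0.003]
contact_force: [-0.8, 1.5, -0.4]
gripper_width: 42.3
```

```bash
python3 plan.py; python3 look.py 3 scene wrist
python3 - <<'E'
from h import *
s=read_state(); M=R.from_quat(s["ee_rot"]).as_matrix()
C=np.array([534.3,-49.4]); y=np.array([.1487,.9889])
for d in (90,):
    q=C+y*d; print(q, M.T@np.array([*(q-s["position"][:2]),130-s["position"][2]])/1000)
yt=M[:,1]; print("y angle",np.degrees(np.arctan2(yt[1],yt[0])), M[:,2])
E
```

```text
clock 13.175 needle 2.530577470643889 wheel -0.313472915789619 F [ 0.2 -0.9  0.4] pos [ 498.2 -121.7  177.6] j6 -0.5116663811315377
[ 498.2 -121.7  177.6] [-0.5352  0.8447  0.0016  0.0026] [ 0.07  0.26 -0.37 -0.01 -0.94 -0.51] [ 0.2 -0.9  0.4] 42.869253758033615 13.175
[547.683  39.601] [-0.1667818   0.02408965  0.04822909]
y angle 154.71292859097042 [ 0.00180175  0.00543945 -0.99998358]
```

View pics/wrist_3.png

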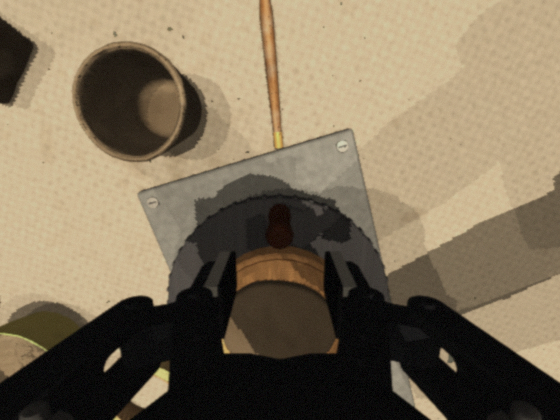

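Emit:
jog_arm(increments=[[-0.015, 0.002, 0, -2], [-0.04, 0.006, 0, -5], [-0.07, 0.01, 0, -8], [-0.1, 0.014, 0, -12], [-0.13, 0.019, 0.005, -15], [-0.152, 0.022, 0.015, -16.7], [-0.165, 0.024, 0.025, -16.7], [-0.167, 0.024, 0.03, -16.7], [-0.167, 0.024, 0.03, -16.7]], hand=-0.3)

```text
clock: 14.4
position: [547.3, 39.1, 147.5]
ee_rot: [-0.652, 0.758, 0.002, 0.002]
contact_force: [-0.1, -0.1, -0.1]
gripper_width: 30.0
```

```bash
python3 plan.py; python3 look.py 4 scene wrist
```

```text
clock 14.45 needle 2.53448025040701 wheel -3.1413872519220023 F [-0.6 -0.3  0.3] pos [547.6  39.  148. ] j6 -0.5114489860772902
[547.6  39.  148. ] [-0.6519  0.7583  0.0016  0.0021] [ 0.36  0.35 -0.32 -0.01 -0.9  -0.51] [-0.6 -0.3  0.3] 29.597045855325685 14.45
```

View pics/wrist_4.png

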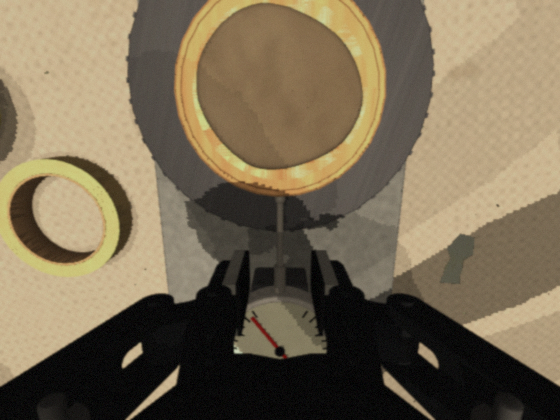

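View pics/scene_4.png

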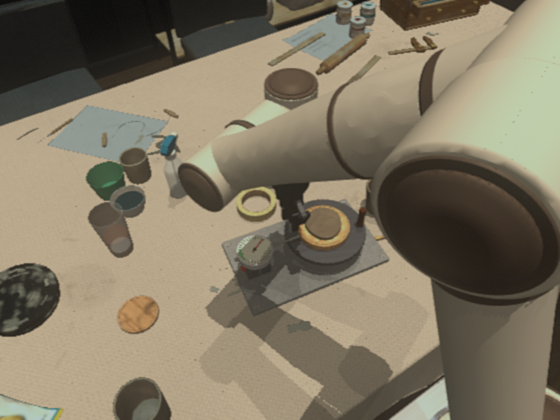

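Emit:
jog_arm(increments=[[0, 0, 0.008, 0], [0, 0, 0.02, 0], [0, 0, 0.034, 0], [0, 0, 0.046, 0], [0, 0, 0.054, 0], [0, 0, 0.059, 0], [0, 0, 0.0605, 0], [0, 0, 0.0605, 0]])

```text
clock: 15.55
position: [548.2, 39.4, 88.3]
ee_rot: [-0.652, 0.758, 0.001, 0.003]
contact_force: [-0.7, -1.0, -0.2]
gripper_width: 29.9
```

```bash
python3 plan.py; python3 look.py 5 scene wrist
```

```text
clock 15.6 needle 2.5348501950778726 wheel 3.1348345980048307 F [-0.   0.2 -0.3] pos [548.3  39.4  88.4] j6 -0.5108153822353545
[548.3  39.4  88.4] [-0.6519  0.7583  0.0011  0.003 ] [ 0.36  0.43 -0.38 -0.01 -0.76 -0.51] [-0.   0.2 -0.3] 29.83617984709391 15.6
```

View pics/wrist_5.png

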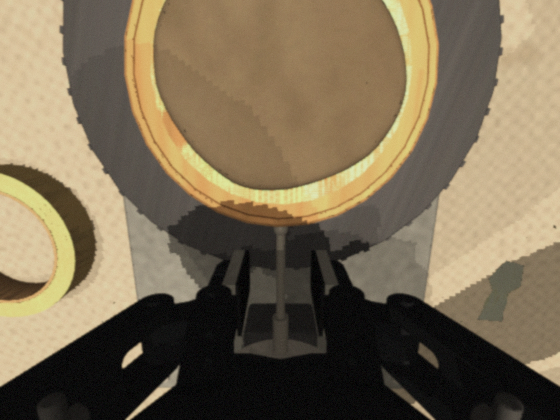

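View pics/dial_5.png

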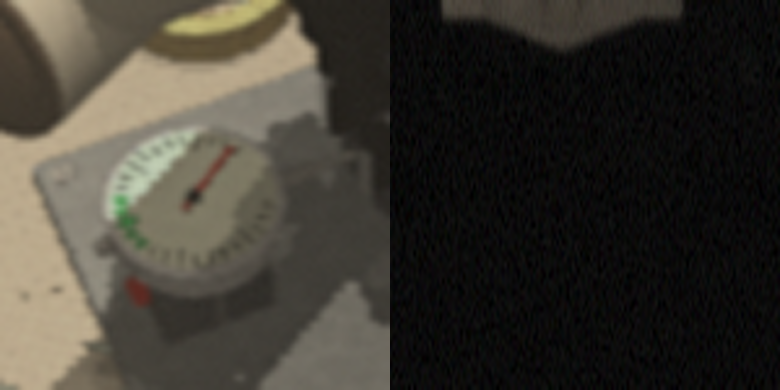

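Emit:
jog_arm(increments=[[0.002, 0, 0.0003, 0], [0.005, 0, 0.0003, 0], [0.008, 0, 0.0003, 0], [0.0095, 0, 0.0003, 0], [0.0105, 0, 0.0003, 0], [0.0105, 0, 0.0003, 0]])

```text
clock: 16.45
position: [546.6, 29.0, 88.1]
ee_rot: [-0.652, 0.758, 0.001, 0.003]
contact_force: [-0.0, 0.8, -0.0]
gripper_width: 30.0
```

```bash
python3 plan.py; python3 look.py 6 wrist
```

```text
clock 16.5 needle 2.5416021733050713 wheel 3.1346008255609683 F [ 0.1  0.4 -0.2] pos [546.7  29.   88.1] j6 -0.4931797213558261
[546.7  29.   88.1] [-0.6518  0.7584  0.0012  0.0031] [ 0.35  0.42 -0.39 -0.01 -0.75 -0.49] [ 0.1  0.4 -0.2] 29.950553836857516 16.5
```

View pics/wrist_6.png

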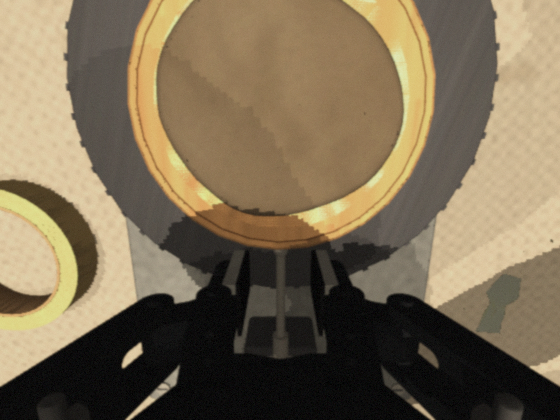

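Emit:
jog_arm(increments=[[0.0005, 0, 0, 0], [0.001, 0, 0, 0], [0.0015, 0, 0, 0], [0.002, 0, 0, 0], [0.0025, 0, 0, 0], [0.003, 0, 0, 0], [0.0035, 0, 0, 0], [0.004, 0, 0, 0]])

```text
clock: 17.55
position: [546.1, 25.1, 88.1]
ee_rot: [-0.652, 0.758, 0.001, 0.003]
contact_force: [-0.6, 0.5, 0.2]
gripper_width: 29.9
```

```bash
python3 plan.py
```

```text
clock 17.6 needle 2.543441994207061 wheel 3.1342728170917944 F [ 0.2 -0.1  0.6] pos [546.   25.   88.1] j6 -0.48629246706092166
```

Emit:
jog_arm(increments=[[0.0003, 0, 0, 0], [0.0007, 0, 0, 0], [0.001, 0, 0, 0], [0.0013, 0, 0, 0], [0.0017, 0, 0, 0], [0.002, 0, 0, 0], [0.0023, 0, 0, 0], [0.0027, 0, 0, 0], [0.003, 0, 0, 0]])

```text
clock: 18.73
position: [546.0, 23.3, 88.2]
ee_rot: [-0.652, 0.758, 0.001, 0.004]
contact_force: [-1.4, 8.1, -0.4]
gripper_width: 29.6
```

```bash
python3 plan.py
```

```text
clock 18.775 needle 2.4825458673611114 wheel 3.1319363106232836 F [-0.7  7.9 -0.5] pos [546.   23.3  88.2] j6 -0.48131788999739444
```

Emit:
jog_arm(increments=[[0.0014, 0, 0, 0], [0.0017, 0, 0, 0], [0.002, 0, 0, 0], [0.0023, 0, 0, 0], [0.0027, 0, 0, 0], [0.003, 0, 0, 0], [0.0033, 0, 0, 0], [0.0037, 0, 0, 0], [0.004, 0, 0, 0]])

```text
clock: 19.9
position: [545.5, 20.8, 88.1]
ee_rot: [-0.652, 0.758, 0.002, 0.005]
contact_force: [-0.2, 8.6, -0.3]
gripper_width: 30.0
```

```bash
python3 plan.py
```

```text
clock 19.95 needle 1.2403069374030244 wheel 3.1325307520812564 F [-0.6  6.7  0.9] pos [545.5  20.7  88.1] j6 -0.47450859437409604
```

Emit:
jog_arm(increments=[[0.0014, 0, 0, 0], [0.0017, 0, 0, 0], [0.002, 0, 0, 0], [0.0023, 0, 0, 0], [0.0026, 0, 0, 0], [0.0029, 0, 0, 0], [0.0032, 0, 0, 0]])

```text
clock: 20.82
position: [545.2, 19.0, 88.2]
ee_rot: [-0.652, 0.758, 0.002, 0.006]
contact_force: [-1.8, 8.3, 0.6]
gripper_width: 30.0
```

```bash
python3 plan.py
```

```text
clock 20.875 needle 0.3504140152436308 wheel 3.13297437516776 F [-0.9  8.9 -0.6] pos [545.2  19.   88.2] j6 -0.4691043606281974
```

Already 0.35; 0.7 mm more will centre it.

Emit:
jog_arm(increments=[[0.0014, 0, 0, 0], [0.0017, 0, 0, 0], [0.0019, 0, 0, 0], [0.002, 0, 0, 0]])

```text
clock: 21.38
position: [545.1, 18.4, 88.2]
ee_rot: [-0.652, 0.758, 0.003, 0.007]
contact_force: [-2.3, 8.4, 0.3]
gripper_width: 30.1
```

```bash
python3 plan.py
```

```text
clock 21.425 needle 0.00486212818748053 wheel 3.1329881749189057 F [-0.1  9.  -0.1] pos [545.1  18.4  88.2] j6 -0.46573877070920827
```

Emit:
jog_arm(increments=[[-0.001, 0, 0, 0], [-0.004, 0, 0, 0], [-0.008, 0, 0, 0], [-0.012, 0, 0, 0], [-0.015, 0, 0, 0], [-0.016, 0, 0, 0], [-0.016, 0, 0, 0]])

```text
clock: 22.3
position: [547.5, 34.3, 88.4]
ee_rot: [-0.652, 0.758, 0.003, 0.007]
contact_force: [0.6, -0.1, -0.1]
gripper_width: 29.4
```

Emit:
jog_arm(increments=[[0, 0, -0.01, 0], [0, 0, -0.03, 0], [0, 0, -0.055, 0], [0, 0, -0.08, 0], [0, 0, -0.1, 0], [0, 0, -0.115, 0], [0, 0, -0.12, 0], [0, 0, -0.12, 0]])

```text
clock: 23.3
position: [546.4, 32.7, 208.3]
ee_rot: [-0.652, 0.758, 0.003, 0.007]
contact_force: [0.1, -0.3, -0.1]
gripper_width: 29.7
```

```bash
python3 plan.py;  python3 look.py 9 scene wrist
```

```text
clock 23.35 needle 0.03806674475082631 wheel -3.1371713021862764 F [ 0.4 -0.7 -0.5] pos [546.3  32.6 207.8] j6 -0.49560453513368863
[546.3  32.6 207.8] [-0.6517  0.7584  0.003   0.0064] [ 0.35  0.28 -0.24 -0.01 -1.03 -0.5 ] [ 0.4 -0.7 -0.5] 29.860078508216738 23.35
```

View pics/wrist_9.png

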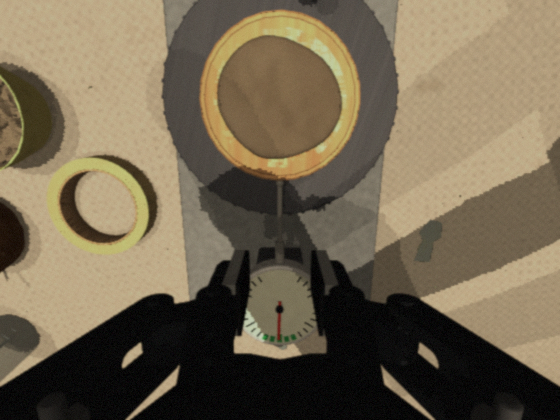

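View pics/dial_9.png

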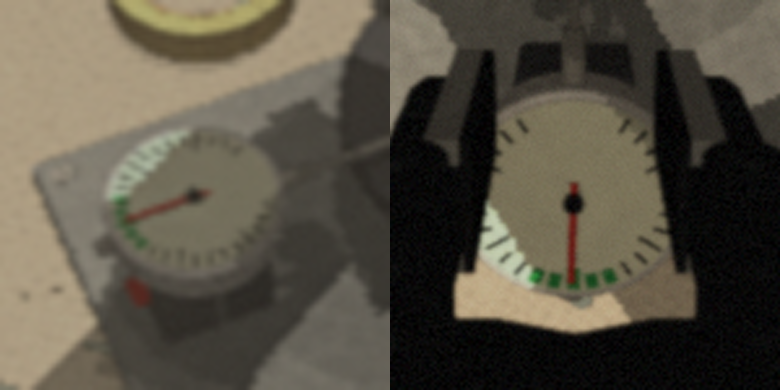

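The wrist picture shows the red needle straight down from the hub (279,308), in the middle of the green marks at row 338. The bat sits centred on the wheel at about (281,95). The arm is clear of everything, so I'm handing in.

```bash
python3 -c "
from bench import *
print(job_done())"
```

```text
the job is handed in; nothing more can be done
None
```

The bat is true again. The needle reads about +0.04 rad, near the middle of the ±0.4 green sector, in both the scene and wrist views.

- **Turning:** I gripped the knob and turned the wheel clockwise at roughly 0.8 rad/s at most, reading the dial as I went. I went about 0.4 rad past the high spot, fitted a cosine to the readings and turned back to the peak. The needle stood at 2.53 rad with the wheel near −0.31 rad, and I let go of the knob there.
- **Pushing:** With the fingertips about 30 mm apart, one on each side of the plunger, I pushed the edge in slowly with about 8–9 N until the needle read zero. Then I backed off and rose clear.
- **Last checks:** The needle stayed in the green after the arm withdrew. The contact force was near zero, and the job was handed in at about 23.5 s. The last wrist picture shows the plunger and dial in place and the tape undisturbed. I did not check the cup and trimming tool again after the push.
- **Disagreements:**
  - The cameras and the arm's own path differed by 2–3 mm on the wheel's centre. I used the arm's path.
  - The knob also sat about 2 mm off the middle of the pads while I turned it.

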